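# Bring the orange filter into the window and lock the filter wheel

### The arm

A 6-joint arm with a two-finger parallel gripper is mounted at the origin on the work surface. World frame = base frame: x ahead of the robot, y to its left, z up, the work surface at z = 0. Lengths are in m, angles in degrees, forces in N, time in s.
With the tool pointing down it reaches from about 0.4 to 0.825 m from the base axis. Payload 7 kg.
Tool frame: the origin (TCP) lies between the finger pads; the fingertips stand 19 mm ahead of it and the grasp point (between the pads) is the TCP; z points along the fingers, y is the line along which they close (so a half turn about z gives the same grasp; the last joint's range is limited). The gripper opens to 88 mm and grips with 3 to 60 N. Pads are 19 mm wide; open, the fingers measure 130 mm over their backs; the gripper's body (78 mm by 193 mm) begins 47 mm behind the grasp point.
Start: joints at [80.793, 20.546, 0.682, 0, -70.136, -16.507], TCP at [0.293, 0.608, 0.246] pointing down, gripper open.
Joint ranges: [-176.03, 176.03], [-82.01, 121.73], [-58.28, 71.71], [-173.87, 95.51], [-174.79, -0.11], [-173.66, 173.66]. Speed limits (degrees/s): [136.94, 136.94, 172.46, 180, 180, 180].

### API

Orientations are given as [roll, pitch, yaw] about the fixed x, y, z axes, in that order (R = Rz(yaw) Ry(pitch) Rx(roll)).
In Python, from plant import get_obs, snapshot, close_job, spot_in, spot_point gives the robot as it stands.
- The arm moves only by the tool play_rows, never from a script. Its argument "plan" is a list of rows, each a list of 6 numbers: the shift along the tool's x, y, z in cm, then the turn, a rotation vector about the tool's x, y, z in degrees. A call has 1 to 20 rows; each row shifts and turns the commanded pose from where the row before left it, along the tool's axes as they then stand; what a row does not reach is not made up. A row lasts 1/12 s, in which the tool goes at most 41.7 mm and 7.16 degrees, less where a joint would pass 70% of its speed; a pose out of reach is approached as far as the arm can. A call is refused whole if a number of a shift passes 4.17 or a number of a turn 7.16, either way. A call with a gripper value outside its range is refused whole. "grip" is the finger opening in cm, from 0 to 8.76, set as the call begins (left out, the last holds). The fingers move at their own pace and stop on an object; the grip force is fixed at half the most. Time passes only in rows, so rows that do not move let the fingers close. It gives the time, the measured TCP pose, the force, the opening and the grip force at its end, in the units of the state.
- get_obs(): the state, without advancing time (a new reading comes with each control period).
- snapshot(name): name is "side" or "top"; returns a dict with "frame" (384x512x3 uint8, red, green, blue), "fx", "fy", "cx", "cy" (pixels), "position" and "attitude" of the camera in the world. Camera axes: x right, y down, z forward; pixel columns grow to the right and rows downward; lengths in m; the calibration is good to about 2 mm. A picture is of the moment at which its call begins. There is no depth.
- close_job(): hands the job in; it is judged then, once.
Trained networks look in the newest picture that a camera, given by its name, has taken for a name from the list of things; names that differ only in an ending like _2 or _b are one class to them, and where a whole thing is asked for, a point or a joint stands for the part that bears it (a point fixed in the world has none). Each returns a list of dicts, best first, with "score" (0 to 1); they miss things now and then, are a little off and sometimes report something else, mostly with a low value. They report only what shows in the picture. A call takes as long as a camera call.
- spot_in(camera, thing): "position" ([x, y, z] in m, in world coordinates, good to about 4 mm: the middle of the surface that is visible of it).
- spot_point(camera, thing): "position" ([x, y, z] in m, in world coordinates, good to about 4 mm: a listed point, or the origin of a listed thing).
The state is a dict: "clock": time; "joint_pos": joint angles; "qvel": joint speeds; "tau": joint torques, N m; "tool_pos": TCP position; "orientation": TCP orientation; "force": force on the tool from outside, world axes, zero at the start; "moment": the same for the moment, N m; "opening": finger opening in m; "gripper_force": force on a finger pad.
Only numpy, scipy, OpenCV 4.12 (cv2) and the standard library are available. Lean on these libraries where they do the work, as an engineer would, in place of code of your own. Each camera call takes 0.05 s, during which the arm holds its last target. There are 200 camera calls.

### The job

Turn the filter wheel, dragging it round gently by its rubber ring, until the orange filter sits centred in the window of the black cover arm and let go; then push the red latch knob fully home so that the wheel is locked there. Find the wheel's face by touch and never press on it or force the latch harder than 20 N, and leave the other things on the bench where they are.

Things in the scene. Friction and masses are not known exactly. Their poses are not given: they have to be found in the camera images.
- unit: filter wheel unit, fixed to the bench: round white housing 224 mm across, rim 48 mm high, a flat horizontal wheel standing proud of it. Origin on the wheel's axis, at bench level; its x axis points to the window, its y axis to the latch.
- window (a point): centre of the round 36 mm window in the cover arm, 50 mm from the axis along the unit's x, 88 mm above the bench. The black arm is 76 mm wide, from 80 to 88 mm above the bench, over the wheel from 15 to 121 mm along the unit's +x; a post and lamp tube beyond it reach 195 mm. The rest of the wheel lies open.
- turn (a joint): angle of the wheel, rad, growing anticlockwise seen from above; it turns endlessly either way and stays where it is left. 0 (or any whole turn, such as 2 pi) is the orange filter centred in the window.
- wheel: the wheel, 196 mm across, with six round 33 mm filters 60 degrees apart, 50 mm from the axis: anticlockwise orange, blue, white, green, black, violet. Around them a flat black rubber ring, 69 to 98 mm from the axis, with a tick outward of each filter (orange for the orange one). Origin on the axis at bench level; it turns with the wheel (x axis to the orange filter) but does not show its height.
- axis (a point): point on the axis, 66 mm above the bench, fixed: the mean height of the wheel's face. At rest the true face is anywhere from 59 to 73 mm above the bench, not measured: find it by touch. Sprung: 3 N preload, 10 N per mm, 5 mm travel.
- tick (a point): point 84 mm from the axis beyond the orange filter, over the middle of the rubber ring, drawn at the mean height of 66 mm. The wheel has no grip: press fingertips down on the ring and drag them round the axis. It takes about 4 N along the ring and slips under a light finger; some 10 N down is right, and over 20 N on the wheel spoils its bearing.
- latch (a joint): the latch that locks the wheel, m: 0 open, 0.014 fully home at its stop. It slides along the unit's -y, takes about 2 N and stays where it is left. Its round-nosed bolt enters a notch under the wheel (one for each filter). Within about 2.5 degrees the nose draws the wheel straight as it goes in (a push of up to about 10 N); farther off it jams.
- knob (a point): middle of the latch's red upright knob, a cylinder of 18 mm diameter from 35 to 89 mm above the bench (this point is 70 mm above it), 160 mm from the axis along the unit's +y when open, 146 mm when home. Under it is a rail block 44 mm wide, 32 mm high, from 110 to 200 mm along +y.
- bolt: steel bolt carried by the latch, under the wheel; its origin is on the wheel's axis at bench level when open, 14 mm along the unit's -y when home. Its nose must not be forced against the wheel with more than 20 N.
- flask: empty clear culture flask with an orange cap, 150 x 76 x 40 mm, lying flat; origin at its underside
- dish: closed clear petri dish, 92 mm across, 16 mm high; origin at its underside
- objective: small black and steel microscope objective standing upright, 34 mm across, 52 mm high; origin at its underside
- slide_box: blue slide box, 90 x 180 x 35 mm; origin at its underside
- pen: white marker pen with a black cap, 140 mm long, lying; origin at its underside
- wash_bottle: white bottle with a red cap, 64 mm across, 150 mm high; origin at its underside
- spare_ring: small dark steel ring, 38 mm across, 8 mm high, lying flat; origin at its underside

How it is judged (in metres and radians):
On the way, in this order (a step that is already met when the one before it is completed fails the run):
1. the orange filter is in the window (within 5 degrees), the wheel let go, the latch still open ((value of joint turn between -6.3712 and -6.1952 rad or value of joint turn between -0.088 and 0.088 rad or value of joint turn between 6.1952 and 6.3712 rad or value of joint turn between 12.4784 and 12.6544 rad) and value of joint latch below 0.004 m and contact force between the fingers and unit below 0.5 N), for 0.2 s.
2. the latch is home with the orange filter in the window (value of joint latch above 0.0125 m and (value of joint turn between -6.3332 and -6.2332 rad or value of joint turn between -0.05 and 0.05 rad or value of joint turn between 6.2332 and 6.3332 rad or value of joint turn between 12.5164 and 12.6164 rad)), for 0.2 s.
At the end, for the whole second after the job is handed in: The orange filter is centred in the window within 0.05 rad (joint turn at a whole number of turns), at rest, the latch is home (beyond 12.5 of its 14 mm), and the unit is let go (all of step 2 and velocity of joint turn between -0.05 and 0.05 rad/s and contact force between the fingers and unit below 0.5 N); the robot touches nothing.
It fails at once if the wheel is loaded with more than 20 N (contact force between any of the fingers, the arm and wheel above 20 N).
It fails at once if the bolt is forced against the wheel with more than 20 N (contact force between bolt and wheel above 20 N).
It fails at once if another thing on the bench is moved more than 30 mm (distance of any of flask, dish, objective, slide_box, pen, wash_bottle, spare_ring from where it was at the start of the episode above 0.03 m).
It also fails if it takes over 72 s, if anything falls off the work surface, if the arm or the gripper's body presses on something with over 40 N, if the wrist force passes 120 N, or if a joint passes its speed limit or range.

## Working session

There is one attempt and no reset: what is moved stays moved. The work goes in short steps, Python scripts to look and compute and a tool call to move; the robot and the scene stay as the last step left them, time stands still between calls to the robot, and variables do not carry over. Pictures are saved under pics/ and viewed, at most 10 in all, crops included, and the job is handed in when it is done.

Besides the shell and the picture viewer there is one more tool, called after "Call:" in YAML: its name, and indented under it one key for each argument. play_rows: Moves the arm, as the interface text tells. Its arguments: {"type":"object","properties":{"plan":{"type":"array","items":{"type":"array","items":{"type":"number"}}},"grip":{"type":"number"}},"required":["plan"]}

```bash
mkdir -p pics; ls
cat > h.py <<'E'
import numpy as np, cv2
from plant import *
from scipy.spatial.transform import Rotation as R
E
python3 - <<'E'
from h import *
o=get_obs(); print({k:np.round(v,3) for k,v in o.items()})
for c in("side","top"):
    s=snapshot(c); cv2.imwrite(f"pics/{c}0.png",s["frame"][:,:,::-1]); print(c,s["position"],s["attitude"],s["fx"],s["cx"],s["cy"])
    for t in("unit","window","axis","tick","knob","wheel","flask","dish","objective","slide_box","pen","wash_bottle","spare_ring"):
        r=spot_point(c,t); print(t,[(np.round(x["position"],3).tolist(),round(x["score"],2)) for x in r[:2]])
E
```

```text
pics
{'clock': np.float64(0.0), 'joint_pos': array([ 8.0793e+01,  2.0593e+01,  6.3300e-01, -2.0000e-02, -7.0134e+01,
       -1.6507e+01]), 'qvel': array([-0.053,  0.079, -0.04 ,  0.054,  0.03 , -0.061]), 'tau': array([-1.0000e-03, -5.8272e+01,  2.9306e+01,  6.9970e+00,  7.0000e-03,
       -0.0000e+00]), 'tool_pos': array([0.293, 0.608, 0.245]), 'orientation': array([ 1.79904e+02, -9.00000e-03, -2.57210e+01]), 'force': array([ 0.844, -0.669,  0.273]), 'moment': array([-0.022, -0.007, -0.013]), 'gripper_force': np.float64(0.0), 'opening': np.float64(0.088)}
side [-0.31984832 -0.79230753  0.72596942] [-1.18053182e+02 -7.15098370e-02 -4.70179012e+01] 408.18670055485 251.4843970409303 189.49320781197198
unit [([0.568, -0.064, -0.001], 0.56)]
window [([0.611, -0.066, 0.091], 0.65), ([0.565, -0.066, -0.002], 0.18)]
axis [([0.568, -0.062, 0.069], 0.64)]
tick [([0.479, -0.07, 0.067], 0.56)]
knob [([0.571, 0.09, 0.071], 0.68), ([0.561, -0.062, -0.003], 0.23)]
wheel [([0.562, -0.061, -0.001], 0.62)]
flask [([0.544, 0.372, 0.0], 0.79)]
dish [([0.416, -0.373, 0.003], 0.91), ([0.351, 0.45, -0.001]
[... 352 characters left out ...]
8 257.00622745394827 189.73089662703288
unit [([0.418, -0.368, -0.0], 0.26)]
window [([0.618, -0.067, 0.089], 0.75), ([0.575, 0.095, 0.068], 0.44)]
axis [([0.563, -0.064, 0.067], 0.82)]
tick [([0.484, -0.07, 0.064], 0.66)]
knob [([0.575, 0.093, 0.069], 0.57), ([0.564, -0.061, -0.001], 0.17)]
wheel [([0.565, -0.062, 0.002], 0.72), ([0.582, -0.418, -0.0], 0.46)]
flask [([0.547, 0.372, -0.0], 0.77), ([0.334, 0.264, -0.006], 0.32)]
dish [([0.421, -0.369, 0.0], 0.7)]
objective [([0.669, -0.256, 0.004], 0.44)]
slide_box [([0.582, -0.42, 0.001], 0.67)]
pen [([0.335, 0.263, -0.003], 0.5)]
wash_bottle [([0.353, 0.455, -0.0], 0.6), ([0.616, -0.07, 0.09], 0.28)]
spare_ring [([0.436, -0.259, 0.0], 0.6)]
```

View pics/top0.png

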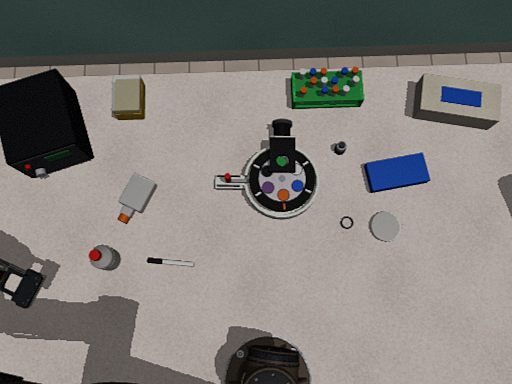

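View pics/side0.png

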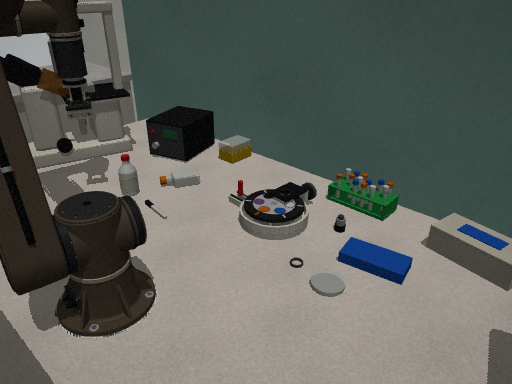

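The top view shows the wheel at about (282,178) px with green in the window and orange on the robot's side, so it is roughly half a turn off. The latch knob is at (228,178). I'll rotate the tool first, then go above the ring on the latch side.

Call:
play_rows:
  plan:
    - [0,0,0,0,0,7.14]
    - [0,0,0,0,0,7.14]
    - [0,0,0,0,0,7.14]
    - [0,0,0,0,0,7.14]
    - [0,0,0,0,0,7.14]
    - [0,0,0,0,0,7.14]
    - [0,0,0,0,0,7.14]
    - [0,0,0,0,0,7.14]
    - [0,0,0,0,0,7.14]
  grip: 0

```text
clock: 2.15
tool_pos: [0.2929, 0.6081, 0.2456]
orientation: [-180.0, -0.0, -90.3]
force: [0.3, 0.6, -0.5]
opening: 0.0335
gripper_force: 0.0
```

Call:
play_rows:
  plan:
    - [3.67,-1.71,0,0,0,0]
    - [3.67,-1.71,0,0,0,0]
    - [3.67,-1.71,0,0,0,0]
    - [3.67,-1.71,0,0,0,0]
    - [3.67,-1.71,0,0,0,0]
    - [3.67,-1.71,0,0,0,0]
    - [3.67,-1.71,0,0,0,0]
    - [3.67,-1.71,0,0,0,0]
    - [3.67,-1.71,0,0,0,0]
    - [3.67,-1.71,0,0,0,0]
    - [3.67,-1.71,0,0,0,0]
    - [3.67,-1.71,0,0,0,0]
    - [3.67,-1.71,0,0,0,0]
    - [3.67,-1.71,0,0,0,0]
    - [3.67,-1.71,0,0,0,0]
    - [3.67,-1.71,0,0,0,0]
    - [0,0,0,0,0,0]
    - [0,0,0,0,0,0]

```text
clock: 3.65
tool_pos: [0.5672, 0.0188, 0.2452]
orientation: [180.0, -0.0, -90.2]
force: [-1.0, 0.5, -0.5]
opening: 0.0004
gripper_force: 0.0
```

Call:
play_rows:
  plan:
    - [0,0,3.0,0,0,0]
    - [0,0,3.0,0,0,0]
    - [0,0,3.0,0,0,0]
    - [0,0,3.0,0,0,0]
    - [0,0,2.0,0,0,0]
    - [0,0,1.0,0,0,0]
    - [0,0,0,0,0,0]
    - [0,0,0,0,0,0]
    - [0,0,0,0,0,0]

```text
clock: 4.4
tool_pos: [0.5678, 0.0218, 0.0972]
orientation: [-179.9, 0.0, -89.9]
force: [-0.3, -0.2, 0.2]
opening: 0.0004
gripper_force: 0.0
```

Run:
```python
from h import *
f=[]
o=get_obs();print(o["tool_pos"],o["force"])
for c in("top","side"):
    s=snapshot(c)
    fr=s["frame"]; 
    if c=="top": im=fr[90:240,200:350]
    else: im=fr[160:260,200:340]
    cv2.imwrite(f"pics/{c}1.png",cv2.resize(im,None,fx=4,fy=4,interpolation=cv2.INTER_CUBIC)[:,:,::-1])
    f.append(get_obs()["force"])
print(f)
```

```text
[0.56778916 0.02181499 0.09716717] [-0.34667063 -0.17290531  0.17180315]
[array([ 0.56057436, -0.59447049, -0.07351757]), array([ 0.09820464, -0.4893915 , -0.20397209])]
```

View pics/top1.png

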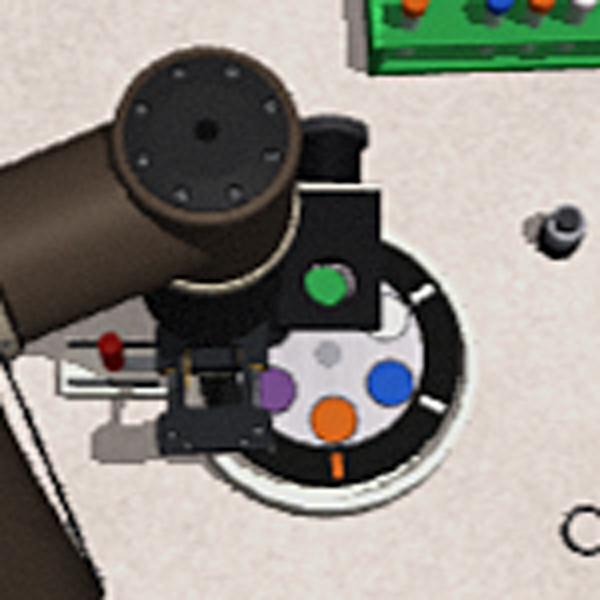

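View pics/side1.png

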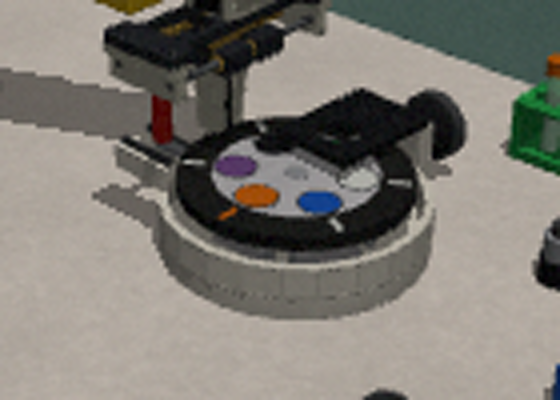

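The tip hovers over the ring beside violet (crop about 215,390) and clear of the cover arm. I'll lower it in small steps to find the face.

Call:
play_rows:
  plan:
    - [0,0,0.15,0,0,0]
    - [0,0,0.15,0,0,0]
    - [0,0,0.1,0,0,0]
    - [0,0,0,0,0,0]
    - [0,0,0,0,0,0]

```text
clock: 4.92
tool_pos: [0.5667, 0.021, 0.0915]
orientation: [180.0, -0.0, -90.0]
force: [-0.2, 0.3, -0.7]
opening: 0.0006
gripper_force: 0.0
```

Call:
play_rows:
  plan:
    - [0,0,0.06,0,0,0]
    - [0,0,0.06,0,0,0]
    - [0,0,0,0,0,0]
    - [0,0,0,0,0,0]

```text
clock: 5.25
tool_pos: [0.5667, 0.021, 0.0903]
orientation: [180.0, -0.0, -90.0]
force: [-0.4, 0.8, 0.0]
opening: 0.0005
gripper_force: 0.0
```

Call:
play_rows:
  plan:
    - [0,0,0.06,0,0,0]
    - [0,0,0.06,0,0,0]
    - [0,0,0,0,0,0]

```text
clock: 5.5
tool_pos: [0.5667, 0.021, 0.089]
orientation: [180.0, -0.0, -90.0]
force: [0.5, 0.3, 1.6]
opening: 0.0007
gripper_force: 0.0
```

Call:
play_rows:
  plan:
    - [0,0,0,0,0,0]
    - [0,0,0,0,0,0]

```text
clock: 5.67
tool_pos: [0.5668, 0.0211, 0.0892]
orientation: [-180.0, 0.0, -90.0]
force: [-0.6, 0.4, 1.1]
opening: 0.0003
gripper_force: 0.0
```

Call:
play_rows:
  plan:
    - [0,0,0.05,0,0,0]
    - [0,0,0,0,0,0]
    - [0,0,0,0,0,0]

```text
clock: 5.92
tool_pos: [0.5667, 0.021, 0.0886]
orientation: [180.0, -0.0, -90.0]
force: [0.1, -0.2, -0.1]
opening: 0.0003
gripper_force: 0.0
```

Noise only; no contact yet. I'll go on down.

Call:
play_rows:
  plan:
    - [0,0,0.06,0,0,0]
    - [0,0,0.06,0,0,0]
    - [0,0,0,0,0,0]
    - [0,0,0,0,0,0]

```text
clock: 6.25
tool_pos: [0.5667, 0.021, 0.0874]
orientation: [180.0, -0.0, -90.0]
force: [-0.4, -0.0, -0.5]
opening: 0.0004
gripper_force: 0.0
```

Call:
play_rows:
  plan:
    - [0,0,0.06,0,0,0]
    - [0,0,0.06,0,0,0]
    - [0,0,0,0,0,0]
    - [0,0,0,0,0,0]

```text
clock: 6.58
tool_pos: [0.5669, 0.0211, 0.0865]
orientation: [-180.0, 0.0, -90.0]
force: [-0.2, 0.8, 2.5]
opening: 0.0005
gripper_force: 1.5
```

Call:
play_rows:
  plan:
    - [0,0,0.05,0,0,0]
    - [0,0,0,0,0,0]
    - [0,0,0,0,0,0]
    - [0,0,0,0,0,0]

```text
clock: 6.92
tool_pos: [0.5669, 0.0212, 0.0862]
orientation: [-180.0, 0.0, -90.0]
force: [-1.0, 0.8, 5.1]
opening: 0.0005
gripper_force: 2.7
```

Call:
play_rows:
  plan:
    - [0,0,0.05,0,0,0]
    - [0,0,0.05,0,0,0]
    - [0,0,0,0,0,0]
    - [0,0,0,0,0,0]

```text
clock: 7.25
tool_pos: [0.567, 0.0212, 0.0856]
orientation: [-179.9, 0.0, -90.0]
force: [-3.2, 1.5, 9.9]
opening: 0.0003
gripper_force: 4.6
```

About 10 N down. Next is a short test drag of 15°, anticlockwise.

Call:
play_rows:
  plan:
    - [0.01,0.44,0,0,0,-3]
    - [0.012,0.44,0,0,0,-3]
    - [0.012,0.44,0,0,0,-3]
    - [0.012,0.44,0,0,0,-3]
    - [0.012,0.44,0,0,0,-3]

```text
clock: 7.67
tool_pos: [0.5475, 0.0191, 0.0861]
orientation: [-179.7, -0.0, -74.8]
force: [3.8, 2.5, 6.0]
opening: 0.0006
gripper_force: 2.8
```

Run:
```python
from h import *
for c in("top","side"):
    s=snapshot(c); print([ (np.round(x["position"],3).tolist(),round(x["score"],2)) for x in spot_point(c,"tick")])
    o=get_obs(); print(np.round(o["tool_pos"],4),np.round(o["orientation"],1),np.round(o["force"],1))
```

```text
[]
[0.5467 0.0189 0.0861] [-179.7    0.   -74.8] [1.  2.  6.1]
[([0.486, -0.089, 0.066], 0.64)]
[0.5467 0.0189 0.086 ] [-179.8    0.   -74.9] [0.8 2.8 7.2]
```

It's dragging (the tick moved about 13°). I'll add a little pressure and continue.

Call:
play_rows:
  plan:
    - [0,0,0.05,0,0,0]
    - [0.012,0.3,0.02,0,0,-2]
    - [0.012,0.44,0,0,0,-3]
    - [0.012,0.44,0,0,0,-3]
    - [0.012,0.44,0,0,0,-3]
    - [0.012,0.44,0,0,0,-3]
    - [0.012,0.44,0,0,0,-3]
    - [0.012,0.44,0,0,0,-3]
    - [0.012,0.44,0,0,0,-3]
    - [0.012,0.44,0,0,0,-3]
    - [0.012,0.44,0,0,0,-3]

```text
clock: 8.78
tool_pos: [0.51, -0.0011, 0.0855]
orientation: [-179.7, -0.1, -45.8]
force: [-3.0, 9.6, 10.5]
opening: 0.0006
gripper_force: 5.8
```

Call:
play_rows:
  plan:
    - [-0.03,0.44,0,0,0,-3]
    - [-0.03,0.44,0,0,0,-3]
    - [-0.02,0.44,0,0,0,-3]
    - [-0.01,0.44,0,0,0,-3]
    - [0,0.44,0,0,0,-3]
    - [0.01,0.44,0,0,0,-3]
    - [0.01,0.44,0,0,0,-3]
    - [0.01,0.44,0,0,0,-3]
    - [0.01,0.44,0,0,0,-3]
    - [0.01,0.44,0,0,0,-3]

```text
clock: 9.62
tool_pos: [0.4855, -0.0384, 0.0851]
orientation: [-179.9, -0.1, -15.8]
force: [-4.3, 5.7, 13.2]
opening: 0.0004
gripper_force: 6.5
```

```bash
cat >> h.py <<'E'
def show(name,see=False):
    for c in("top","side"):
        s=snapshot(c)
        if see:
            fr=s["frame"]; im=fr[90:240,200:350] if c=="top" else fr[160:260,200:340]
            cv2.imwrite(f"pics/{c}{name}.png",cv2.resize(im,None,fx=4,fy=4,interpolation=cv2.INTER_CUBIC)[:,:,::-1])
        for t in("axis","tick","knob","window"): print(c,t,[(np.round(x["position"],3).tolist(),round(x["score"],2)) for x in spot_point(c,t)[:2]])
    o=get_obs(); print(np.round(o["tool_pos"],4),np.round(o["orientation"],1),np.round(o["force"],1))
E
python3 -c "
from h import *
show('2')"
```

```text
top axis []
top tick [([0.542, -0.145, 0.064], 0.81), ([0.332, 0.266, -0.004], 0.67)]
top knob []
top window []
side axis [([0.567, -0.063, 0.071], 0.74), ([0.338, 0.263, -0.002], 0.32)]
side tick [([0.536, -0.15, 0.066], 0.59)]
side knob [([0.572, 0.094, 0.071], 0.41)]
side window [([0.612, -0.066, 0.09], 0.84)]
[ 0.4853 -0.0389  0.0851] [-1.80e+02 -1.00e-01 -1.59e+01] [-3.9  2.  13. ]
```

Call:
play_rows:
  plan:
    - [-0.02,0.3,-0.03,0,0,-2]
    - [-0.02,0.44,0,0,0,-3]
    - [0,0.44,0,0,0,-3]
    - [0.01,0.44,0,0,0,-3]
    - [0.01,0.44,0,0,0,-3]
    - [0.01,0.44,0,0,0,-3]
    - [0.01,0.44,0,0,0,-3]
    - [0.01,0.44,0,0,0,-3]
    - [0.01,0.44,0,0,0,-3]
    - [0.01,0.44,0,0,0,-3]

```text
clock: 10.95
tool_pos: [0.4831, -0.081, 0.0852]
orientation: [-180.0, -0.0, 13.2]
force: [-4.2, 3.5, 12.7]
opening: 0.0008
gripper_force: 6.0
```

Call:
play_rows:
  plan:
    - [-0.01,0.3,-0.02,0,0,-2]
    - [0,0.44,0,0,0,-3]
    - [0,0.44,0,0,0,-3]
    - [0.01,0.44,0,0,0,-3]
    - [0.01,0.44,0,0,0,-3]
    - [0.01,0.44,0,0,0,-3]
    - [0.01,0.44,0,0,0,-3]
    - [0.01,0.44,0,0,0,-3]
    - [0.01,0.44,0,0,0,-3]
    - [0.01,0.44,0,0,0,-3]
    - [0.01,0.44,0,0,0,-3]
    - [0,0,0,0,0,0]

```text
clock: 11.95
tool_pos: [0.505, -0.1225, 0.0853]
orientation: [180.0, 0.0, 45.2]
force: [-3.4, -1.3, 11.5]
opening: 0.0005
gripper_force: 5.7
```

```bash
python3 -c "
from h import *
show('3')"
```

```text
top axis []
top tick []
top knob []
top window []
side axis [([0.565, -0.066, 0.067], 0.73)]
side tick [([0.622, -0.13, 0.064], 0.56)]
side knob [([0.573, 0.095, 0.068], 0.42)]
side window [([0.61, -0.066, 0.092], 0.8)]
[ 0.505  -0.1224  0.0854] [179.9   0.   45.1] [-4.1 -2.  11.2]
```

About 47° remain. I'll lift, go back along the arc and take a second bite.

Call:
play_rows:
  plan:
    - [0,0,-0.5,0,0,0]
    - [0,0,-1.5,0,0,0]
    - [0.06,-1.02,0,0,0,7]
    - [0.06,-1.02,0,0,0,7]
    - [0.06,-1.02,0,0,0,7]
    - [0.06,-1.02,0,0,0,7]
    - [0.06,-1.02,0,0,0,7]
    - [0.06,-1.02,0,0,0,7]
    - [0.06,-1.02,0,0,0,7]
    - [0.06,-1.02,0,0,0,7]
    - [0.06,-1.02,0,0,0,7]
    - [0.06,-1.02,0,0,0,7]
    - [0.06,-1.02,0,0,0,7]
    - [0,0,0,0,0,0]
    - [0,0,0,0,0,0]

```text
clock: 13.7
tool_pos: [0.4927, -0.018, 0.1044]
orientation: [180.0, 0.0, -31.8]
force: [-1.3, -0.3, 0.5]
opening: 0.0003
gripper_force: 0.0
```

```bash
python3 -c "
from h import *
show('4',True)"
```

```text
top axis [([0.559, -0.063, 0.066], 0.55)]
top tick [([0.627, -0.126, 0.065], 0.87)]
top knob [([0.566, -0.064, -0.001], 0.36)]
top window [([0.615, -0.067, 0.093], 0.83)]
side axis [([0.565, -0.062, 0.066], 0.63)]
side tick [([0.625, -0.127, 0.063], 0.79), ([0.354, 0.449, -0.002], 0.25)]
side knob [([0.572, 0.094, 0.069], 0.36)]
side window [([0.421, -0.374, -0.001], 0.71), ([0.613, -0.067, 0.089], 0.56)]
[ 0.4928 -0.0184  0.1046] [-180.    0.  -32.] [-0.2  0.8  0.2]
```

View pics/side4.png

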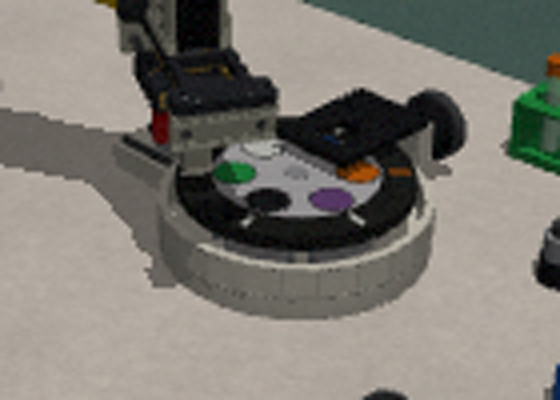

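Orange is now at (358,172) beside the cover arm, and green, black and violet are in the open. Lowering again.

Call:
play_rows:
  plan:
    - [0,0,0.8,0,0,0]
    - [0,0,0.7,0,0,0]
    - [0,0,0.2,0,0,0]
    - [0,0,0.1,0,0,0]
    - [0,0,0.05,0,0,0]
    - [0,0,0.05,0,0,0]
    - [0,0,0,0,0,0]
    - [0,0,0,0,0,0]

```text
clock: 14.87
tool_pos: [0.4921, -0.0183, 0.0857]
orientation: [179.9, 0.1, -32.0]
force: [-5.6, 1.8, 9.8]
opening: 0.0003
gripper_force: 4.6
```

Call:
play_rows:
  plan:
    - [-0.02,0.3,0.03,0,0,-2]
    - [-0.02,0.44,0,0,0,-3]
    - [-0.01,0.44,0,0,0,-3]
    - [0,0.44,0,0,0,-3]
    - [0.01,0.44,0,0,0,-3]
    - [0.01,0.44,0,0,0,-3]
    - [0.01,0.44,0,0,0,-3]
    - [0.01,0.44,0,0,0,-3]
    - [0.01,0.44,0,0,0,-3]
    - [0.01,0.44,0,0,0,-3]
    - [0.01,0.44,0,0,0,-3]
    - [0.01,0.44,0,0,0,-3]
    - [0,0,0,0,0,0]

```text
clock: 15.95
tool_pos: [0.4795, -0.0671, 0.0857]
orientation: [180.0, -0.0, 3.2]
force: [-2.4, 0.9, 8.2]
opening: 0.001
gripper_force: 4.1
```

```bash
cat >> h.py <<'E'
C=np.array([.5655,-.063]); YAW=-3.0
ORDER={"orange":0,"blue":60,"green":180,"violet":300}
RNG={"orange":((5,150,110),(16,255,255)),"blue":((105,150,60),(125,255,255)),"green":((50,120,60),(80,255,255)),"violet":((128,60,40),(160,255,255))}
def ang(c,z=.0672):
    s=snapshot(c); M=R.from_euler("xyz",s["attitude"],degrees=True).as_matrix()
    hsv=cv2.cvtColor(s["frame"],cv2.COLOR_RGB2HSV); out={}
    for k,(a,b) in RNG.items():
        n,l,st,ce=cv2.connectedComponentsWithStats(cv2.inRange(hsv,a,b))
        for i in range(1,n):
            if st[i,4]<20: continue
            d=M@[(ce[i][0]-s["cx"])/s["fx"],(ce[i][1]-s["cy"])/s["fy"],1]
            p=(s["position"]+d*(z-s["position"][2])/d[2])[:2]-C; r=np.hypot(*p)
            if r<.07: out[k]=(round((np.degrees(np.arctan2(p[1],p[0]))-YAW-ORDER[k]+180)%360-180,1),round(r*1000),int(st[i,4]))
    return out
E
python3 -c "
from h import *
for c in('top','side'): print(c,ang(c))
show('5',True)"
```

```text
top {}
side {'violet': (np.float64(-7.9), 52, 44)}
top axis []
top tick []
top knob []
top window [([0.616, -0.068, 0.092], 0.84)]
side axis [([0.566, -0.065, 0.069], 0.85)]
side tick [([0.648, -0.085, 0.064], 0.76), ([0.338, 0.264, -0.002], 0.6)]
side knob [([0.55, 0.371, 0.004], 0.55)]
side window []
[ 0.4796 -0.067   0.0858] [180.   -0.    3.1] [-1.7 -1.5  7.6]
```

View pics/top5.png

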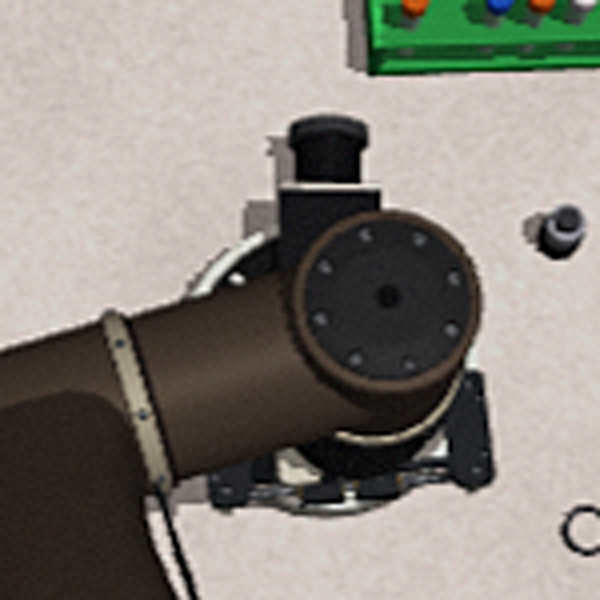

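The arm hides the wheel from above, so I'll go by the side view: about 9° remain. Drag 8° more, lift and measure clear of the wheel.

Call:
play_rows:
  plan:
    - [0,0.3,0.02,0,0,-2]
    - [0.01,0.44,0,0,0,-3]
    - [0.01,0.44,0,0,0,-3]
    - [0,0,0,0,0,0]
    - [0,0,-0.2,0,0,0]
    - [0,0,-1.3,0,0,0]
    - [0.06,-1.02,0,0,0,7]
    - [0.06,-1.02,0,0,0,7]
    - [0.06,-1.02,0,0,0,7]
    - [0.06,-1.02,0,0,0,7]
    - [0.06,-1.02,0,0,0,7]
    - [0.06,-1.02,0,0,0,7]
    - [0.06,-1.02,0,0,0,7]
    - [0.06,-1.02,0,0,0,7]
    - [0.06,-1.02,0,0,0,7]
    - [0.06,-1.02,0,0,0,7]
    - [0.06,-1.02,0,0,0,7]
    - [0,0,0,0,0,0]

```text
clock: 18.05
tool_pos: [0.5299, 0.0148, 0.0997]
orientation: [-180.0, -0.0, -66.3]
force: [0.8, 0.3, 0.2]
opening: 0.0005
gripper_force: 0.0
```

```bash
python3 -c "
from h import *
for c in('top','side'): print(c,ang(c))
show('6',True)"
```

```text
top {'orange': (np.float64(-2.7), 55, 69), 'green': (np.float64(0.8), 47, 92), 'violet': (np.float64(-2.3), 55, 74)}
side {'blue': (np.float64(0.1), 51, 28), 'green': (np.float64(-0.1), 48, 44), 'violet': (np.float64(0.2), 52, 45)}
top axis [([0.564, -0.062, 0.063], 0.62)]
top tick [([0.65, -0.071, 0.063], 0.76)]
top knob []
top window [([0.614, -0.067, 0.092], 0.72)]
side axis [([0.566, -0.06, 0.068], 0.57)]
side tick [([0.648, -0.074, 0.064], 0.63)]
side knob [([0.65, -0.072, 0.065], 0.7)]
side window [([0.611, -0.071, 0.089], 0.81), ([0.348, 0.449, -0.002], 0.57)]
[0.5284 0.014  0.1002] [-180.    0.  -66.] [-0.1 -0.6  0.1]
```

View pics/top6.png

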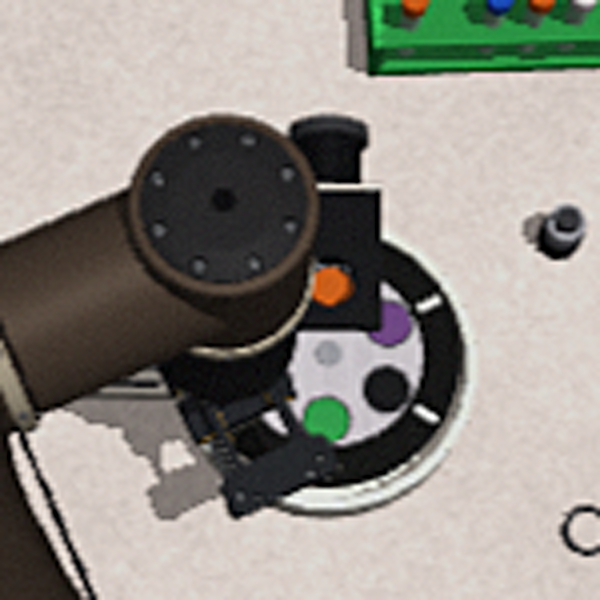

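The top view shows orange filling the window at (330,285), green opposite, and both estimates within about 1°. Fingers clear and latch open, so I go outside the knob.

Call:
play_rows:
  plan:
    - [0,0,-2,0,0,0]
    - [0,0,-2,0,0,0]
    - [0,0,0,0,0,6.75]
    - [0,0,0,0,0,6.75]
    - [0,0,0,0,0,6.75]
    - [0,0,0,0,0,6.75]
    - [-2.92,-1.01,0,0,0,0]
    - [-2.92,-1.01,0,0,0,0]
    - [-2.92,-1.01,0,0,0,0]
    - [-2.92,-1.01,0,0,0,0]
    - [0,0,0,0,0,0]
    - [0,0,0,0,0,0]

```text
clock: 19.65
tool_pos: [0.5751, 0.13, 0.1396]
orientation: [180.0, -0.0, -92.9]
force: [-1.1, 0.1, -0.3]
opening: 0.0007
gripper_force: 0.0
```

```bash
python3 -c "
from h import *
for c in('top','side'): print(c,ang(c))
show('7',True)"
```

```text
top {'orange': (np.float64(-2.1), 55, 74), 'blue': (np.float64(-3.0), 53, 76), 'green': (np.float64(0.4), 47, 97), 'violet': (np.float64(-2.1), 55, 74)}
side {'blue': (np.float64(0.1), 51, 28), 'green': (np.float64(-0.1), 48, 44), 'violet': (np.float64(0.2), 52, 45)}
top axis [([0.56, -0.061, 0.062], 0.98)]
top tick [([0.65, -0.072, 0.064], 0.66)]
top knob [([0.616, -0.067, 0.093], 0.69), ([0.573, 0.095, 0.068], 0.43)]
top window [([0.616, -0.066, 0.092], 0.94)]
side axis [([0.566, -0.064, 0.066], 0.9)]
side tick [([0.648, -0.073, 0.066], 0.66)]
side knob [([0.574, 0.094, 0.07], 0.46)]
side window [([0.614, -0.067, 0.092], 0.66), ([0.572, 0.093, 0.071], 0.19)]
[0.5749 0.1284 0.1402] [-180.    0.  -93.] [-0.  -0.4 -0.1]
```

View pics/side7.png

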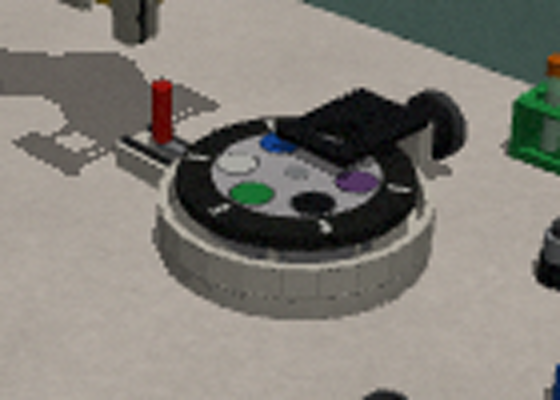

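The side view shows the knob upright at (162,110) with the fingers above and outboard, and the wheel clear. Descend beside the knob and approach.

Call:
play_rows:
  plan:
    - [0,0,2,0,0,0]
    - [0,0,2,0,0,0]
    - [0,0,2,0,0,0]
    - [0,0,0.5,0,0,0]
    - [0,0,0,0,0,0]
    - [0.4,0,0,0,0,0]
    - [0.4,0,0,0,0,0]
    - [0.3,0,0,0,0,0]
    - [0,0,0,0,0,0]
    - [0,0,0,0,0,0]
    - [0,0,0,0,0,0]

```text
clock: 21.17
tool_pos: [0.5746, 0.1176, 0.0756]
orientation: [-180.0, 0.0, -93.0]
force: [0.3, 1.6, -0.9]
opening: 0.0004
gripper_force: 0.0
```

Call:
play_rows:
  plan:
    - [0.1,0,0,0,0,0]
    - [0.1,0,0,0,0,0]
    - [0.1,0,0,0,0,0]
    - [0.1,0,0,0,0,0]
    - [0,0,0,0,0,0]
    - [0,0,0,0,0,0]

```text
clock: 21.67
tool_pos: [0.5742, 0.1138, 0.0751]
orientation: [-180.0, 0.0, -93.0]
force: [0.2, 1.6, 0.0]
opening: 0.0005
gripper_force: 0.7
```

Call:
play_rows:
  plan:
    - [0.1,0,0,0,0,0]
    - [0.1,0,0,0,0,0]
    - [0.1,0,0,0,0,0]
    - [0,0,0,0,0,0]
    - [0,0,0,0,0,0]

```text
clock: 22.08
tool_pos: [0.574, 0.1105, 0.0751]
orientation: [-180.0, -0.0, -93.0]
force: [1.0, 2.4, 1.0]
opening: 0.0007
gripper_force: 0.7
```

Call:
play_rows:
  plan:
    - [0.1,0,0,0,0,0]
    - [0.1,0,0,0,0,0]
    - [0,0,0,0,0,0]
    - [0,0,0,0,0,0]

```text
clock: 22.42
tool_pos: [0.5739, 0.1085, 0.0751]
orientation: [-180.0, -0.0, -93.0]
force: [-0.2, 1.2, 0.3]
opening: 0.0001
gripper_force: 0.7
```

Call:
play_rows:
  plan:
    - [0.05,0,0,0,0,0]
    - [0.05,0,0,0,0,0]
    - [0.05,0,0,0,0,0]
    - [0,0,0,0,0,0]
    - [0,0,0,0,0,0]

```text
clock: 22.83
tool_pos: [0.5738, 0.1071, 0.0751]
orientation: [-180.0, -0.0, -93.0]
force: [-0.0, 1.8, 0.1]
opening: 0.0006
gripper_force: 0.8
```

Call:
play_rows:
  plan:
    - [0.05,0,0,0,0,0]
    - [0.05,0,0,0,0,0]
    - [0.05,0,0,0,0,0]
    - [0,0,0,0,0,0]
    - [0,0,0,0,0,0]

```text
clock: 23.25
tool_pos: [0.5737, 0.1055, 0.0751]
orientation: [180.0, -0.0, -93.0]
force: [-1.2, 2.1, -0.2]
opening: 0.0004
gripper_force: 0.8
```

Call:
play_rows:
  plan:
    - [0.05,0,0,0,0,0]
    - [0.05,0,0,0,0,0]
    - [0,0,0,0,0,0]
    - [0,0,0,0,0,0]

```text
clock: 23.58
tool_pos: [0.5737, 0.1047, 0.0751]
orientation: [-180.0, 0.0, -93.0]
force: [-0.0, 2.9, 0.3]
opening: 0.0006
gripper_force: 1.3
```

Call:
play_rows:
  plan:
    - [0.05,0,0,0,0,0]
    - [0.05,0,0,0,0,0]
    - [0,0,0,0,0,0]
    - [0,0,0,0,0,0]

```text
clock: 23.92
tool_pos: [0.5738, 0.1042, 0.0751]
orientation: [-180.0, 0.0, -93.0]
force: [-0.7, 4.9, 0.7]
opening: 0.0005
gripper_force: 2.4
```

Call:
play_rows:
  plan:
    - [0.05,0,0,0,0,0]
    - [0.05,0,0,0,0,0]
    - [0,0,0,0,0,0]
    - [0,0,0,0,0,0]

```text
clock: 24.25
tool_pos: [0.5738, 0.1036, 0.0752]
orientation: [-180.0, 0.1, -93.0]
force: [0.1, 6.9, 0.1]
opening: 0.0004
gripper_force: 3.1
```

Call:
play_rows:
  plan:
    - [0.05,0,0,0,0,0]
    - [0.05,0,0,0,0,0]
    - [0,0,0,0,0,0]
    - [0,0,0,0,0,0]

```text
clock: 24.58
tool_pos: [0.5737, 0.1024, 0.0751]
orientation: [-180.0, 0.1, -93.0]
force: [0.0, 7.2, 0.2]
opening: 0.0009
gripper_force: 2.7
```

It is sliding in steadily at about 7 N, as the nose draws the wheel straight.

Call:
play_rows:
  plan:
    - [0.05,0,0,0,0,0]
    - [0.05,0,0,0,0,0]
    - [0,0,0,0,0,0]
    - [0,0,0,0,0,0]

```text
clock: 24.92
tool_pos: [0.5736, 0.1011, 0.0751]
orientation: [-180.0, 0.0, -93.0]
force: [-0.2, 4.8, 0.9]
opening: -0.0002
gripper_force: 2.3
```

Call:
play_rows:
  plan:
    - [0.05,0,0,0,0,0]
    - [0.05,0,0,0,0,0]
    - [0.03,0,0,0,0,0]
    - [0,0,0,0,0,0]
    - [0,0,0,0,0,0]

```text
clock: 25.33
tool_pos: [0.5736, 0.1003, 0.0752]
orientation: [-180.0, 0.1, -93.0]
force: [-1.1, 7.7, -0.2]
opening: 0.0004
gripper_force: 3.2
```

```bash
python3 -c "
from h import *
for c in('top','side'): print(c,ang(c))
show('8',True)"
```

```text
top {'orange': (np.float64(-1.3), 55, 74), 'blue': (np.float64(-1.9), 52, 74), 'green': (np.float64(1.2), 47, 93), 'violet': (np.float64(-1.4), 55, 76)}
side {'blue': (np.float64(0.1), 51, 28), 'green': (np.float64(-0.1), 48, 44), 'violet': (np.float64(1.2), 52, 44)}
top axis [([0.563, -0.062, 0.068], 0.7)]
top tick [([0.651, -0.072, 0.066], 0.66)]
top knob [([0.572, 0.082, 0.067], 0.54)]
top window [([0.615, -0.066, 0.091], 0.76)]
side axis [([0.566, -0.063, 0.068], 0.69)]
side tick [([0.65, -0.074, 0.066], 0.59)]
side knob [([0.57, 0.08, 0.071], 0.57)]
side window [([0.61, -0.069, 0.09], 0.67)]
[0.5736 0.1003 0.0751] [-1.8e+02  1.0e-01 -9.3e+01] [-1.1  7.4  0.6]
```

Call:
play_rows:
  plan:
    - [0.05,0,0,0,0,0]
    - [0.05,0,0,0,0,0]
    - [0,0,0,0,0,0]
    - [0,0,0,0,0,0]

```text
clock: 26.27
tool_pos: [0.5737, 0.1001, 0.0752]
orientation: [-179.9, 0.1, -93.0]
force: [-1.3, 11.5, 0.3]
opening: 0.0004
gripper_force: 4.7
```

It stopped after at least 13.6 mm of travel, with force rising and no motion, so it is at the stop. Back off, rise and verify.

Call:
play_rows:
  plan:
    - [-0.2,0,0,0,0,0]
    - [-0.8,0,0,0,0,0]
    - [-1.5,0,0,0,0,0]
    - [-1.0,0,0,0,0,0]
    - [0,0,-3,0,0,0]
    - [0,0,-3,0,0,0]
    - [0,0,-3,0,0,0]
    - [-3,0,-2,0,0,0]
    - [-3,0,0,0,0,0]
    - [-3,0,0,0,0,0]
    - [0,0,0,0,0,0]
    - [0,0,0,0,0,0]
    - [0,0,0,0,0,0]

```text
clock: 27.35
tool_pos: [0.5793, 0.2235, 0.1846]
orientation: [180.0, -0.1, -92.9]
force: [0.2, -0.7, 0.7]
opening: 0.0003
gripper_force: 0.0
```

```bash
python3 -c "
from h import *
for c in('top','side'): print(c,ang(c))
show('9',True)
show('10')"
```

```text
top {'orange': (np.float64(-1.4), 55, 73), 'blue': (np.float64(-1.9), 52, 74), 'green': (np.float64(1.2), 47, 94), 'violet': (np.float64(-1.3), 55, 77)}
side {'blue': (np.float64(0.1), 51, 28), 'green': (np.float64(-0.6), 48, 43), 'violet': (np.float64(1.0), 53, 43)}
top axis [([0.564, -0.06, 0.067], 0.73)]
top tick [([0.65, -0.072, 0.067], 0.81)]
top knob [([0.574, 0.081, 0.068], 0.62)]
top window [([0.615, -0.068, 0.09], 0.6)]
side axis [([0.566, -0.062, 0.067], 0.83)]
side tick [([0.651, -0.077, 0.065], 0.93), ([0.352, 0.451, -0.002], 0.7)]
side knob [([0.571, 0.078, 0.07], 0.39)]
side window [([0.614, -0.069, 0.09], 0.82)]
[0.5798 0.2229 0.1851] [-180.   -0.  -93.] [0.4 0.1 0. ]
top axis [([0.563, -0.062, 0.065], 0.96), ([0.58, -0.418, 0.002], 0.72)]
top tick [([0.651, -0.069, 0.062], 0.57)]
top knob [([0.573, 0.081, 0.07], 0.6)]
top window [([0.564, -0.065, -0.001], 0.69), ([0.616, -0.066, 0.092], 0.56)]
side axis [([0.566, -0.065, 0.066], 0.76)]
side tick [([0.65, -0.074, 0.065], 0.87)]
side knob [([0.573, 0.083, 0.069], 0.45)]
side window [([0.613, -0.066, 0.091], 0.91)]
[0.5798 0.2232 0.1851] [-180.   -0.  -93.] [-0.2 -0.6 -0.2]
```

View pics/top9.png

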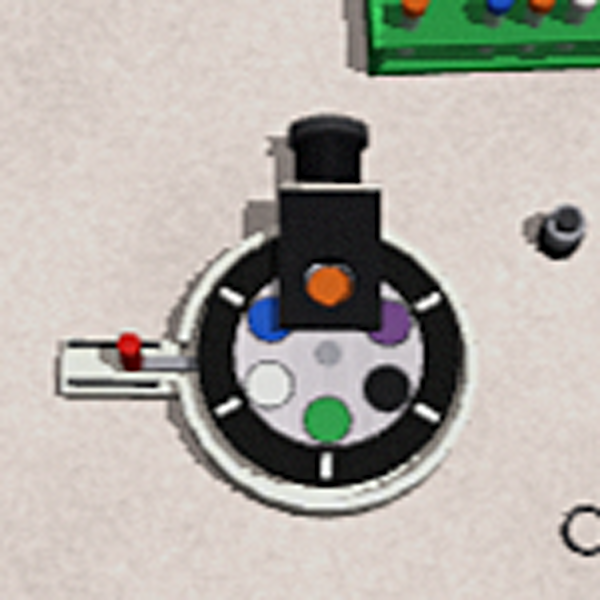

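Orange is centred in the window at (330,285). The knob moved from about (110,350) to (130,352), roughly 13.5 mm in. The arm is clear, so I'll hand in.

```bash
python3 -c "
from plant import *
print(close_job())"
```

```text
the job is handed in; nothing more can be done
None
```

I handed the job in at about 28 s: the orange filter is centred in the window, the latch is pushed to its stop (at least 13.6 mm of travel by touch), and the arm is clear of the unit. The highest forces I read were about 15 N on the wheel and 12 N on the latch, and I have not seen the judge's verdict.

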